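# Feel along the outfeed rollers

## Task

Before the next board is cut, check the roller deck by hand: run the fingertips lightly along the tops of the seven rollers, from the open end to the end stop, so that every roller turns the way a board would run, then lift clear. Do not lean on the deck or shift it, and leave everything else where it stands; nothing is to be picked up.

Things in the scene. Friction and masses are not known exactly. Their poses are not given: they have to be found in the camera images.
- deck: Benchtop roller deck, loose on the bench (about 4.5 kg). Origin: on the bench top under the middle of the fourth of 7 rollers; z up, x along the axles. The row of rollers runs along y; boards run towards -y, to the end stop. Plywood base 18 mm thick, x -105 to +185, y -190 to +240 mm. Grey side rails: outer edges x = -95 and +95 mm, tops 70 mm above the bench.
- first_top (a point): Point on top of the first roller, at the open end (deck y = +135 mm), half-way along it, 79 mm above the bench. The seven rollers are alike: bare steel, 38 mm diameter, 160 mm long, in one straight level row at 45 mm pitch with 7 mm gaps, set high so that their tops stand 9 mm above the rails. Axes as the deck's.
- last_top (a point): Point on top of the last roller, next to the end stop (deck y = -135 mm), half-way along it, 79 mm above the bench. Axes as the deck's.
- stop_top (a point): Middle of the top edge of the end stop: an upright steel plate across the row at deck y = -171 mm, 150 mm wide, 4 mm thick, its top 104 mm above the bench (25 mm above the rollers). Axes as the deck's.
- roller1 (a joint): Angle turned by roller 1 of 7, counted from the open end (its axle at deck y = +135 mm), rad, 0 at the start; grows when the roller's top moves towards the end stop. It turns freely round and round both ways with slight drag (about 0.6 N at its surface) and stops soon after it is let go.
- roller2 (a joint): Angle turned by roller 2 of 7, counted from the open end (its axle at deck y = +90 mm), rad, 0 at the start; grows when the roller's top moves towards the end stop. It turns freely round and round both ways with slight drag (about 0.6 N at its surface) and stops soon after it is let go.
- roller3 (a joint): Angle turned by roller 3 of 7, counted from the open end (its axle at deck y = +45 mm), rad, 0 at the start; grows when the roller's top moves towards the end stop. It turns freely round and round both ways with slight drag (about 0.6 N at its surface) and stops soon after it is let go.
- roller4 (a joint): Angle turned by roller 4 of 7, counted from the open end (its axle at deck y = +0 mm), rad, 0 at the start; grows when the roller's top moves towards the end stop. It turns freely round and round both ways with slight drag (about 0.6 N at its surface) and stops soon after it is let go.
- roller5 (a joint): Angle turned by roller 5 of 7, counted from the open end (its axle at deck y = -45 mm), rad, 0 at the start; grows when the roller's top moves towards the end stop. It turns freely round and round both ways with slight drag (about 0.6 N at its surface) and stops soon after it is let go.
- roller6 (a joint): Angle turned by roller 6 of 7, counted from the open end (its axle at deck y = -90 mm), rad, 0 at the start; grows when the roller's top moves towards the end stop. It turns freely round and round both ways with slight drag (about 0.6 N at its surface) and stops soon after it is let go.
- roller7 (a joint): Angle turned by roller 7 of 7, counted from the open end (its axle at deck y = -135 mm), rad, 0 at the start; grows when the roller's top moves towards the end stop. It turns freely round and round both ways with slight drag (about 0.6 N at its surface) and stops soon after it is let go.
- tape: Grey tape measure, 34 x 66 x 68 mm high, standing on the base's ledge beside the rollers (deck +x side). Bystander. Origin: centre of its underside.
- pencil: Flat carpenter's pencil, 14 x 180 x 8 mm, lying on the base's ledge beside the rollers. Bystander. Origin: centre of its underside.
- screws: Jar of screws, 60 mm diameter, 75 mm high, standing on the base beyond the first roller, at the open end. Bystander. Origin: centre of its underside.
- glue: White glue bottle, 56 mm diameter, 115 mm high, standing on the bench beyond the end stop. Bystander. Origin: centre of its underside.
- driver: Screwdriver 200 mm long lying on the bench. Bystander. Origin: underside, about mid-length.
- plane: Steel block plane, 160 x 46 x 47 mm high, on the bench. Bystander. Origin: centre of its underside.
- drill: Cordless drill standing on its battery on the bench, 210 mm high, about 205 mm long. Bystander. Origin: centre of the battery's underside.

How it is judged (in metres and radians):
On the way, in this order (a step that is already met when the one before it is completed fails the run):
1. the first roller, at the open end, has been turned towards the end stop (value of joint roller1 above 0.3 rad), for 0.1 s.
2. the middle roller has been turned (value of joint roller4 above 0.3 rad), for 0.1 s.
3. the last roller, next to the end stop, has been turned (value of joint roller7 above 0.3 rad), for 0.1 s.
At the end, for the whole second after the job is handed in: Each of the seven rollers has turned at least 0.3 rad (17 degrees) from its start, its top moving towards the end stop; the deck stands flat within 10 mm of where it was, and every other thing within 15 mm of where it was (value of joint each of roller1, roller2, roller3, roller4, roller5, roller6, roller7 above 0.3 rad and distance of deck from where it was at the start of the episode below 0.01 m and angle between deck's own z axis and vertical below 0.03 rad and distance of each of tape, pencil, screws, glue, driver, plane, drill from where it was at the start of the episode below 0.015 m); the robot touches nothing.
It fails at once if leaned on the deck: pressed harder than 35 N (contact force between the fingers and deck above 35 N).
It fails at once if deck shifted by more than 10 mm, lifted or tipped (distance of deck from where it was at the start of the episode above 0.01 m or angle between deck's own z axis and vertical above 0.05 rad).
It fails at once if a thing on or around the deck knocked, shifted by more than 15 mm or picked up (distance of any of tape, pencil, screws, glue, driver, plane, drill from where it was at the start of the episode above 0.015 m).
It also fails if it takes over 45 s, if anything falls off the work surface, if the arm or the gripper's body presses on something with over 40 N, if the wrist force passes 120 N, or if a joint passes its speed limit or range.

## Robot

A 6-joint arm with a two-finger parallel gripper is mounted at the origin on the work surface. World frame = base frame: x ahead of the robot, y to its left, z up, the work surface at z = 0. Lengths are in mm, angles in rad, forces in N, time in s.
With the tool pointing down it reaches from about 300 to 750 mm from the base axis. Payload 8.5 kg.
Tool frame: the origin (TCP) lies midway between the tips of the shut fingers; the grasp point (between the pads) lies 19 mm behind it; z points along the fingers, y is the line along which they close (so a half turn about z gives the same grasp; the last joint's range is limited). The gripper opens to 88 mm and grips with 3 to 60 N. Pads are 18 mm wide; open, the fingers measure 123 mm over their backs; the gripper's body (75 mm by 187 mm) begins 45 mm behind the grasp point.
Start: joints at [1.026, 0.381, 1.297, -0, 1.464, -0.215], TCP at [178.11, 520.343, 238.748] pointing down, gripper open.
Joint ranges: [-3.11, 3.11], [-0.89, 2.33], [0.22, 2.48], [-1.42, 4.56], [0.17, 2.85], [-2.88, 2.88]. Speed limits (rad/s): [2.39, 2.39, 3.14, 3.14, 3.14, 3.14].

## Interface

Orientations are given as a rotation vector (axis times angle).
In Python, from cell import robot gives the robot as it stands.
- The arm moves only by the tool arm_command, never from a script. Its argument "deltas" is a list of rows, each an object of numbers: "x", "y", "z": the shift along the tool's x, y, z in mm; "spin": the turn about the tool's z in degrees; "fingers": the opening, from 0 (shut) to 1 (fully open). A call has 1 to 20 rows; each row is the pose to reach, as a shift and turn from the pose commanded when the call began, along the tool's axes at that moment; what a row does not reach only later rows make up. A row lasts 1/10 s, in which the tool goes at most 50 mm and 8.59 degrees, less where a joint would pass 70% of its speed; a pose out of reach is approached as far as the arm can. A call with a gripper value outside its range is refused whole. The fingers move at their own pace and stop on an object; "grip_force" is the grip in N (left out, the last holds). Time passes only in rows, so rows that repeat a pose let the fingers close. It gives the time, the measured TCP pose, the force, the opening and the grip force at its end, in the units of the state.
- robot.get_state(): the state, without advancing time (a new reading comes with each control period).
- robot.capture(name): name is "scene" or "top" or "wrist"; returns a dict with "image" (400x640x3 uint8, blue, green, red), "intrinsics" (3x3 intrinsics, pixels), "position" and "rotation" of the camera in the world; the wrist camera has in their place "hand_eye" (4x4, takes a point from camera to tool coordinates, whose origin is the TCP and whose axes are the flange's). Camera axes: x right, y up, looking along -z (the intrinsics and any distortion apply to the point x, -y, -z); pixel columns grow to the right and rows downward; lengths in mm; the calibration is good to about 2 mm. A picture is of the moment at which its call begins: read the wrist's pose just before it. There is no depth.
- robot.sign_off(): hands the job in; it is judged then, once.
Trained networks look in a picture, given as the dict that the camera call returned (one of the last four; its "shot" number tells which), for a name from the list of things; names that differ only in an ending like _2 or _b are one class to them, and where a whole thing is asked for, a point or a joint stands for the part that bears it (a point fixed in the world has none). Each returns a list of dicts, best first, with "p" (0 to 1); they miss things now and then, are a little off and sometimes report something else, mostly with a low value. They report only what shows in the picture. A call takes as long as a camera call.
- robot.boxes_of(picture, name): "extent" ([left, top, right, bottom] as shares, 0 to 1, of the picture: columns of its width, rows of its height, round what is visible of it).
- robot.outline_of(picture, name): "mask" (400x640 bool, what is visible of it) and "extent" ([left, top, right, bottom] as shares, 0 to 1, of the picture: columns of its width, rows of its height, round what is visible of it).
The state is a dict: "time": time; "joints": joint angles; "dq": joint speeds; "effort": joint torques, N m; "tool_pos": TCP position; "orientation": TCP orientation; "ft_force": force on the tool from outside, world axes, zero at the start; "ft_torque": the same for the moment, N m; "finger_gap": finger opening in mm; "finger_force": force on a finger pad.
Only numpy, scipy, OpenCV 4.12 (cv2) and the standard library are available. Lean on these libraries where they do the work, as an engineer would, in place of code of your own. Each camera call takes 0.05 s, during which the arm holds its last target. There are 200 camera calls.

## Working session

There is one attempt and no reset: what is moved stays moved. The work goes in short steps, Python scripts to look and compute and a tool call to move; the robot and the scene stay as the last step left them, time stands still between calls to the robot, and variables do not carry over. Pictures are saved under pics/ and viewed, at most 10 in all, crops included, and the job is handed in when it is done.

Besides the shell and the picture viewer there is one more tool, called after ">>>" as a command line: name --argument value ..., lists and objects as JSON in quotes. arm_command: Moves the arm, as the interface text tells. Its arguments: {"type":"object","properties":{"deltas":{"type":"array"},"grip_force":{"type":"number"}},"required":["deltas"]}

```bash
mkdir -p pics; python3 - <<'E'
from cell import robot
import cv2,numpy as np
s=robot.get_state();print(s)
for n in("top","scene"):
    c=robot.capture(n);cv2.imwrite(f"pics/{n}.png",c["image"])
    np.savez(f"{n}.npz",**{k:c[k] for k in("image","intrinsics","position","rotation")})
    print(n,c["intrinsics"],c["position"],c["rotation"],[k for k in c])
    for t in("deck","tape","screws","glue","first_top","stop_top","drill"):
        print(t,[(np.round(np.array(b["extent"])*[640,400,640,400]),b["p"]) for b in robot.boxes_of(c,t)[:2]])
E
```

```text
{'time': 0.0, 'joints': array([ 1.02570261e+00,  3.81190050e-01,  1.29821149e+00,  4.42337109e-06,
        1.46359799e+00, -2.15294604e-01]), 'dq': array([ 0.00039831,  0.00024304, -0.00108653, -0.00036473,  0.00047145,
        0.00025802]), 'effort': array([-1.06925134e-03, -4.37913609e+01, -2.24560332e+01,  7.12680817e-02,
        3.50596884e-02, -1.23278819e-04]), 'tool_pos': array([177.977358  , 520.12857844, 238.15758155]), 'orientation': array([-5.15616907e-01, -3.09845665e+00,  2.04920512e-03]), 'ft_force': array([ 0.37890105, -0.36728928,  0.16305801]), 'ft_torque': array([ 0.02734338, -0.01401626,  0.04191148]), 'finger_force': 0.0, 'finger_gap': 87.89364197661334}
top [[410.18817      0.         311.74390901]
 [  0.         410.18817    197.89725303]
 [  0.           0.           1.        ]] [ 305.22564164  -13.15215505 1201.17305734] [ 0.1828248  -0.17481441 -1.47938875] ['image', 'intrinsics', 'position', 'rotation', 'shot']
deck [(array([220., 152., 368., 255.]), 0.8)]
tape [(array([277., 162., 305., 177.]), 0.8)]
screws [(array([215., 186., 242., 213.]), 0.72), (array(
[... 222 characters left out ...]
), 0.68)]
scene [[370.74510648   0.         317.18448414]
 [  0.         370.74510648 204.00906782]
 [  0.           0.           1.        ]] [1080.38783662  770.31365456  731.08489355] [0.37862967 1.20707856 2.24903197] ['image', 'intrinsics', 'position', 'rotation', 'shot']
deck [(array([244., 178., 409., 306.]), 0.61), (array([223., 160., 254., 187.]), 0.44)]
tape [(array([291., 230., 314., 261.]), 0.64)]
screws [(array([354., 243., 380., 278.]), 0.77), (array([313., 211., 357., 241.]), 0.53)]
glue [(array([252., 181., 271., 216.]), 0.64)]
first_top [(array([243., 179., 409., 307.]), 0.84)]
stop_top [(array([241., 178., 409., 310.]), 0.93)]
drill [(array([421., 227., 468., 345.]), 0.64)]
```

```bash
python3 - <<'E'
import cv2
a=cv2.imread("pics/top.png")[130:280,195:405]
cv2.imwrite("pics/topc.png",cv2.resize(a,None,fx=3.8,fy=3.8,interpolation=cv2.INTER_CUBIC))
a=cv2.imread("pics/scene.png")[160:320,220:430]
cv2.imwrite("pics/scenec.png",cv2.resize(a,None,fx=3.7,fy=3.7,interpolation=cv2.INTER_CUBIC))
E
```

```text
(no output)
```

View pics/topc.png

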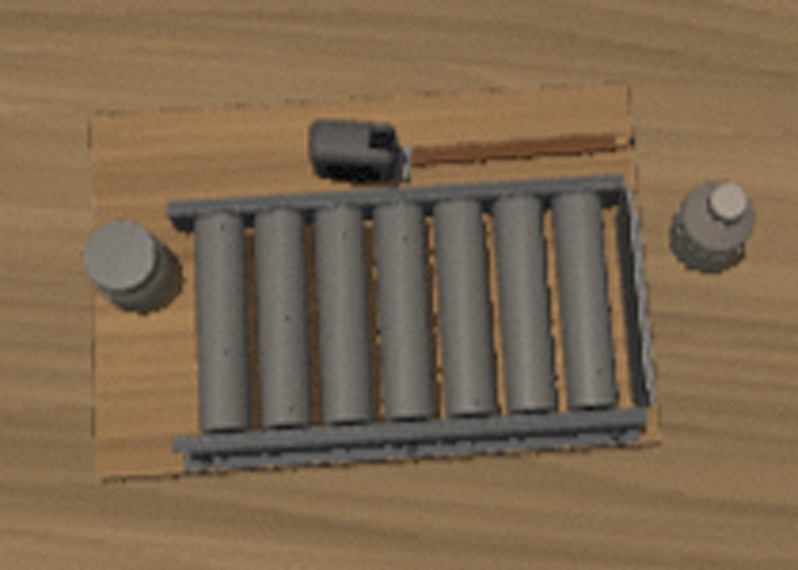

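View pics/scenec.png

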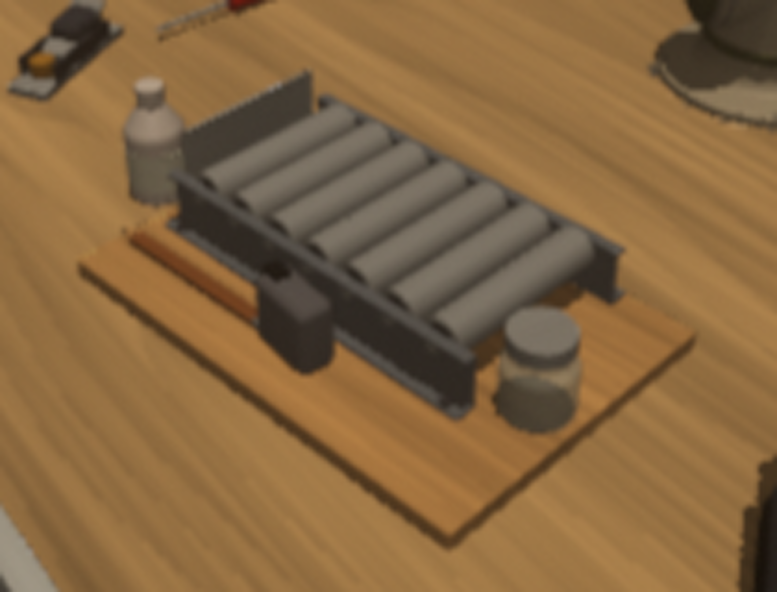

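```bash
cat > h.py <<'E'
import numpy as np,cv2
from scipy.spatial.transform import Rotation as R
from scipy.optimize import least_squares
cams={n:dict(np.load(n+".npz")) for n in("top","scene")}
def proj(c,P):
    q=R.from_rotvec(c["rotation"]).inv().apply(np.atleast_2d(P)-c["position"])*[1,-1,-1]
    u=q@c["intrinsics"].T
    return u[:,:2]/u[:,2:]
def ray(c,uv,z):
    d=R.from_rotvec(c["rotation"]).apply((np.linalg.inv(c["intrinsics"])@[uv[0],uv[1],1])*[1,-1,-1])
    return c["position"]+d*(z-c["position"][2])/d[2]
def d2w(p,P):
    return R.from_rotvec([0,0,p[2]]).apply(P)+[p[0],p[1],0]
E
python3 - <<'E'
from h import *
T=[((185,240,18),(92,113)),((185,-190,18),(630,85)),((-105,240,18),(97,478)),((-105,-190,18),(658,443)),
((80,135,72),(220,210)),((-80,135,72),(225,430)),((80,-135,72),(577,195)),((-80,-135,72),(592,408)),((0,0,79),(404,311))]
S=[((185,240,18),(450,535)),((185,-190,18),(82,265)),((-105,240,18),(692,335)),((75,-171,104),(185,135)),((-75,-171,104),(310,73))]
def res(p,both=True,sep=None):
    r=[]
    for n,L,k,o in(("top",T,3.8,(195,130)),("scene",S,3.7,(220,160))):
        if sep and n!=sep: continue
        A=d2w(p,np.array([l[0] for l in L],float));B=np.array([l[1] for l in L])/k+o
        r.append((proj(cams[n],A)-B).ravel())
    return np.concatenate(r)
c=cams["top"]; print("first",ray(c,(195+222/3.8,130+320/3.8),79),"last",ray(c,(195+584/3.8,130+301/3.8),79))
for sep in(None,"top","scene"):
    f=least_squares(lambda p:res(p,sep=sep),[300,150,0],loss="soft_l1");p=f.x;print(sep,p,np.round(res(p,sep=sep).reshape(-1,2),1).tolist() if sep is None else "")
    if sep is None: best=p
np.save("p.npy",best)
for n,q in(("first",(0,135,79)),("last",(0,-135,79)),("stop",(0,-171,104))): print(n,d2w(best,np.array([q],float)))
print("jar",ray(c,(195+120/3.8,130+252/3.8),75))
E
```

```text
first [507.67168676 161.60797448  79.        ] last [ 544.27731353 -101.69932175   79.        ]
None [5.27251640e+02 3.16146312e+01 1.41924291e-01] [[-0.6, 0.0], [-0.6, -0.2], [-1.2, 0.2], [0.6, 0.8], [-1.1, 1.5], [-1.0, -0.3], [-0.4, 0.3], [0.1, -0.1], [-0.7, -0.6], [-2.3, -0.6], [-2.9, -2.8], [0.1, -1.5], [-1.8, -1.7], [-0.6, -1.8]]
top [5.27774166e+02 2.99854413e+01 1.41315683e-01] 
scene [5.27604478e+02 3.92966638e+01 1.46977183e-01] 
first [[508.15611673 165.25729279  79.        ]]
last [[ 546.3471627  -102.02803043   79.        ]]
stop [[ 551.43930216 -137.66607353  104.        ]]
jar [553.02709108 243.55911059  75.        ]
```

```bash
cat >> h.py <<'E'
def shift(p,target):
    from cell import robot
    s=robot.get_state();Rt=R.from_rotvec(s["orientation"])
    y=Rt.apply([0,1,0]);a=np.degrees(np.arctan2(y[1],y[0]))
    print("t",s["time"],"tcp",s["tool_pos"],"F",s["ft_force"],"tool-y angle",a,"deck x",np.degrees(p[2]),"spin",a-np.degrees(p[2]))
    print("tool shift",Rt.inv().apply(d2w(p,np.array([target],float))[0]-s["tool_pos"]),"deck xyz",R.from_rotvec([0,0,-p[2]]).apply(s["tool_pos"]-[p[0],p[1],0]))
E
python3 - <<'E'
from h import *
shift([527.6,31,.1415],(-10,140,180))
E
```

```text
t 0.8 tcp [178.11147372 520.33675141 238.73380642] F [ 0.34176228 -0.42702797  0.48593523] tool-y angle 71.10325375049688 deck x 8.107352801101149 spin 62.995900949395725
tool shift [-416.65535966 -229.5795618    58.72556684] deck xyz [-276.98526591  533.73387447  238.73380642]
```

>>> arm_command --deltas '[{"x": -15,"y": -8,"spin": 4,"fingers": 0},{"x": -50,"y": -28,"spin": 10,"fingers": 0},{"x": -85,"y": -47,"spin": 16,"fingers": 0},{"x": -120,"y": -66,"spin": 22,"fingers": 0},{"x": -155,"y": -85,"spin": 28,"fingers": 0},{"x": -190,"y": -105,"spin": 34,"fingers": 0},{"x": -225,"y": -124,"spin": 40,"fingers": 0},{"x": -260,"y": -143,"spin": 46,"fingers": 0},{"x": -295,"y": -163,"spin": 52,"fingers": 0},{"x": -330,"y": -182,"spin": 57,"z": 10,"fingers": 0},{"x": -365,"y": -201,"spin": 61,"z": 25,"fingers": 0},{"x": -395,"y": -218,"spin": 63,"z": 40,"fingers": 0},{"x": -411,"y": -226,"spin": 63,"z": 52,"fingers": 0},{"x": -417,"y": -230,"spin": 63,"z": 58,"fingers": 0},{"x": -417,"y": -230,"spin": 63,"z": 58,"fingers": 0},{"x": -417,"y": -230,"spin": 63,"z": 58,"fingers": 0}]'

```text
schema error: expected keys x, y, z, spin, fingers
```

```bash
python3 - <<'E'
from h import *
from cell import robot
p=[527.6,31,.1415]
shift(p,(-10,142,100))
s=robot.get_state();c=robot.capture("wrist");Rt=R.from_rotvec(s["orientation"])
im=c["image"].copy();H=c["hand_eye"];K=c["intrinsics"]
def pj(P):
    q=Rt.inv().apply(d2w(p,np.array(P,float))-s["tool_pos"]); q=(np.linalg.inv(H)@np.c_[q,np.ones(len(q))].T).T[:,:3]*[1,-1,-1]
    u=q@K.T;return u[:,:2]/u[:,2:]
for i in range(7):
    y=135-45*i
    for a,b in(((-80,y,79),(80,y,79)),):
        u=pj([a,b]);
        cv2.line(im,tuple(map(int,u[0])),tuple(map(int,u[1])),(0,0,255),1)
for q in pj([(185,240,18),(-105,240,18),(95,150,70),(-95,150,70),(75,-171,104),(-75,-171,104)]): cv2.circle(im,tuple(map(int,q)),3,(0,255,0),1)
for n in("screws",):print([(np.round(np.array(b["extent"])*[640,400,640,400]),b["p"]) for b in robot.boxes_of(c,n)[:2]])
cv2.imwrite("pics/w1.png",im)
E
```

```text
t 0.8 tcp [178.11147372 520.33675141 238.73380642] F [ 0.34176228 -0.42702797  0.48593523] tool-y angle 71.10325375049688 deck x 8.107352801101149 spin 62.995900949395725
tool shift [-415.74981428 -227.79583323  138.72555622] deck xyz [-276.98526591  533.73387447  238.73380642]
[]
```

View pics/w1.png

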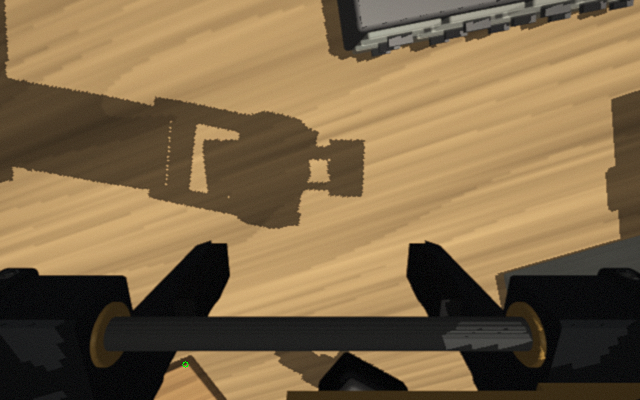

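The move was refused because every row needs all its keys; the picture only shows bench and the open fingers (tips near row 250). I'll resend with full rows.

>>> arm_command --deltas '[{"x": -15,"y": -8,"z": 0,"spin": 4,"fingers": 0},{"x": -50,"y": -28,"z": 0,"spin": 10,"fingers": 0},{"x": -85,"y": -47,"z": 0,"spin": 16,"fingers": 0},{"x": -120,"y": -66,"z": 0,"spin": 22,"fingers": 0},{"x": -155,"y": -85,"z": 0,"spin": 28,"fingers": 0},{"x": -190,"y": -105,"z": 0,"spin": 34,"fingers": 0},{"x": -225,"y": -124,"z": 0,"spin": 40,"fingers": 0},{"x": -260,"y": -143,"z": 0,"spin": 46,"fingers": 0},{"x": -295,"y": -163,"z": 0,"spin": 52,"fingers": 0},{"x": -330,"y": -182,"z": 10,"spin": 57,"fingers": 0},{"x": -365,"y": -201,"z": 25,"spin": 61,"fingers": 0},{"x": -395,"y": -218,"z": 40,"spin": 63,"fingers": 0},{"x": -411,"y": -226,"z": 52,"spin": 63,"fingers": 0},{"x": -417,"y": -230,"z": 58,"spin": 63,"fingers": 0},{"x": -417,"y": -230,"z": 58,"spin": 63,"fingers": 0},{"x": -417,"y": -230,"z": 58,"spin": 63,"fingers": 0}]'

```text
time: 2.5
tool_pos: [497.6, 168.7, 181.2]
orientation: [2.057, 2.374, 0.001]
ft_force: [-0.1, -0.7, -0.6]
finger_gap: 0.6
finger_force: 0.0
```

```bash
cat > w.py <<'E'
from h import *
from cell import robot
import sys
p=[527.6,31,.1415]
shift(p,(-10,142,100))
s=robot.get_state();c=robot.capture("wrist");Rt=R.from_rotvec(s["orientation"])
im=c["image"].copy();H=c["hand_eye"];K=c["intrinsics"]
def pj(P):
    q=Rt.inv().apply(d2w(p,np.array(P,float))-s["tool_pos"]); q=(np.linalg.inv(H)@np.c_[q,np.ones(len(q))].T).T[:,:3]*[1,-1,-1]
    u=q@K.T;return u[:,:2]/u[:,2:]
for i in range(7):
    y=135-45*i
    u=pj([(-80,y,79),(80,y,79)])
    cv2.line(im,tuple(map(int,u[0])),tuple(map(int,u[1])),(0,0,255),1)
for q in pj([(185,240,18),(-105,240,18),(95,150,70),(-95,150,70),(75,-171,104),(-75,-171,104)]): cv2.circle(im,tuple(map(int,q)),3,(0,255,0),1)
for n in("screws",):print([(np.round(np.array(b["extent"])*[640,400,640,400]),b["p"]) for b in robot.boxes_of(c,n)[:2]])
cv2.imwrite(sys.argv[1],im)
E
python3 w.py pics/w2.png
```

```text
t 2.5 tcp [497.56175506 168.71138872 181.24788266] F [-0.14994208 -0.69491361 -0.61294073] tool-y angle 8.193150395280314 deck x 8.107352801101149 spin 0.08579759417916577
tool shift [ 1.40782642  0.29061933 81.2483453 ] deck xyz [-10.3168293  140.57128361 181.24788266]
[(array([354.,  66., 442., 145.]), 0.88)]
```

View pics/w2.png

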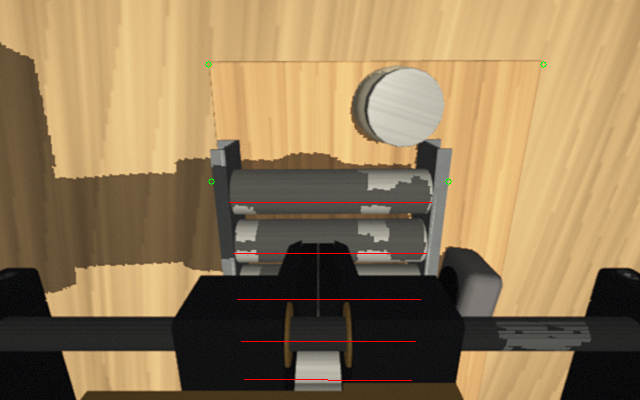

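```bash
python3 - <<'E'
exec(open("w.py").read().split("for i in range(7)")[0].replace("import sys",""))
for i in(0,1):
    t=np.linspace(0,2*np.pi,60);v=pj(np.c_[0*t,135-45*i+19*np.cos(t),60+19*np.sin(t)])[:,1];print(v.min(),v.max())
print("cam in deck",R.from_rotvec([0,0,-p[2]]).apply(Rt.apply(H[:3,3])+s["tool_pos"]-[p[0],p[1],0]))
print("jar top deck", pj([(50,206,93)]))
E
```

```text
t 2.6 tcp [497.65533287 168.77958881 181.51063234] F [ 0.90892868 -0.26665109  0.78326637] tool-y angle 8.20904367307176 deck x 8.107352801101149 spin 0.10169087197061089
tool shift [ 1.36376918  0.12572201 81.51099627] deck xyz [-10.2145686  140.62560496 181.51063234]
172.5532760117654 217.6218003156015
221.84236052825233 265.18721981260484
cam in deck [-10.11630185 222.14113037 327.29036729]
jar top deck [[405.45009376 111.4620014 ]]
```

>>> arm_command --deltas '[{"x": 1,"y": 0,"z": 20,"spin": 0,"fingers": 0},{"x": 1,"y": 0,"z": 50,"spin": 0,"fingers": 0},{"x": 1,"y": 0,"z": 75,"spin": 0,"fingers": 0},{"x": 1,"y": 0,"z": 90,"spin": 0,"fingers": 0},{"x": 1,"y": 0,"z": 97,"spin": 0,"fingers": 0},{"x": 1,"y": 0,"z": 98,"spin": 0,"fingers": 0},{"x": 1,"y": 0,"z": 98,"spin": 0,"fingers": 0},{"x": 1,"y": 0,"z": 98,"spin": 0,"fingers": 0}]'

```text
time: 3.45
tool_pos: [498.4, 168.8, 83.7]
orientation: [2.058, 2.372, 0.002]
ft_force: [0.6, -0.6, -0.1]
finger_gap: 0.6
finger_force: 0.0
```

>>> arm_command --deltas '[{"x": 0,"y": 0,"z": 2,"spin": 0,"fingers": 0},{"x": 0,"y": 0,"z": 3,"spin": 0,"fingers": 0},{"x": 0,"y": 0,"z": 3.5,"spin": 0,"fingers": 0},{"x": 0,"y": 0,"z": 3.5,"spin": 0,"fingers": 0}]'

```text
time: 3.85
tool_pos: [498.0, 168.7, 79.4]
orientation: [2.059, 2.373, 0.0]
ft_force: [-0.7, -0.5, 2.4]
finger_gap: 0.4
finger_force: 0.7
```

>>> arm_command --deltas '[{"x": 0,"y": 0,"z": 0.5,"spin": 0,"fingers": 0},{"x": 0,"y": 0,"z": 0.5,"spin": 0,"fingers": 0},{"x": 0,"y": 0,"z": 0.5,"spin": 0,"fingers": 0}]'

```text
time: 4.15
tool_pos: [498.1, 168.7, 79.3]
orientation: [2.059, 2.373, 0.001]
ft_force: [-1.6, -0.6, 5.9]
finger_gap: 0.2
finger_force: 3.2
```

>>> arm_command --deltas '[{"x": -1,"y": 0,"z": 0.5,"spin": 0,"fingers": 0},{"x": -3,"y": 0,"z": 0.5,"spin": 0,"fingers": 0},{"x": -5,"y": 0,"z": 0.5,"spin": 0,"fingers": 0},{"x": -7,"y": 0,"z": 0.5,"spin": 0,"fingers": 0},{"x": -9,"y": 0,"z": 0.5,"spin": 0,"fingers": 0},{"x": -11,"y": 0,"z": 0.5,"spin": 0,"fingers": 0}]'

```text
time: 4.75
tool_pos: [499.7, 157.9, 79.2]
orientation: [2.058, 2.372, 0.001]
ft_force: [-3.0, 0.4, 9.8]
finger_gap: 0.5
finger_force: 4.8
```

```bash
python3 w.py pics/w3.png
```

```text
t 4.75 tcp [499.70169926 157.879041    79.20740292] F [-3.00916473  0.41170239  9.78754763] tool-y angle 8.110014731976264 deck x 8.107352801101149 spin 0.002661930875115459
tool shift [ 12.45736865  -0.25047632 -20.79123209] deck xyz [ -9.72594001 129.54540641  79.20740292]
[(array([369.,  18., 542., 161.]), 0.69)]
```

View pics/w3.png

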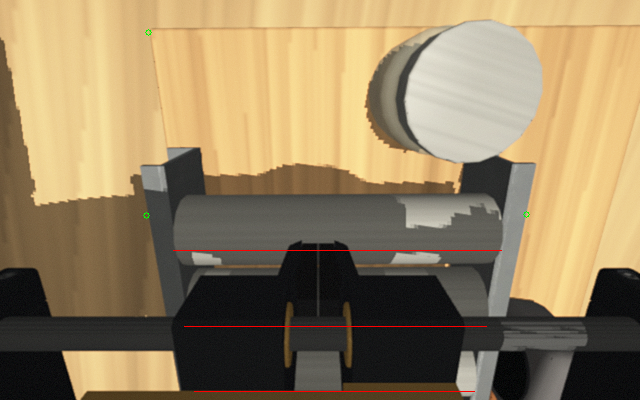

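>>> arm_command --deltas '[{"x": -2,"y": 0,"z": 0,"spin": 0,"fingers": 0},{"x": -5,"y": 0,"z": 0,"spin": 0,"fingers": 0},{"x": -8,"y": 0,"z": 0,"spin": 0,"fingers": 0},{"x": -11,"y": 0,"z": 0,"spin": 0,"fingers": 0},{"x": -14,"y": 0,"z": 0,"spin": 0,"fingers": 0},{"x": -17,"y": 0,"z": 0,"spin": 0,"fingers": 0},{"x": -20,"y": 0,"z": 0,"spin": 0,"fingers": 0},{"x": -23,"y": 0,"z": 0,"spin": 0,"fingers": 0},{"x": -26,"y": 0,"z": 0,"spin": 0,"fingers": 0},{"x": -29,"y": 0,"z": 0,"spin": 0,"fingers": 0},{"x": -32,"y": 0,"z": 0,"spin": 0,"fingers": 0},{"x": -35,"y": 0,"z": 0,"spin": 0,"fingers": 0},{"x": -38,"y": 0,"z": 0,"spin": 0,"fingers": 0},{"x": -41,"y": 0,"z": 0,"spin": 0,"fingers": 0},{"x": -43,"y": 0,"z": 0,"spin": 0,"fingers": 0}]'

```text
time: 6.35
tool_pos: [505.8, 115.0, 79.2]
orientation: [2.058, 2.372, 0.001]
ft_force: [-2.0, 0.5, 9.5]
finger_gap: 0.5
finger_force: 5.1
```

>>> arm_command --deltas '[{"x": -3,"y": 0,"z": 0,"spin": 0,"fingers": 0},{"x": -7,"y": 0,"z": 0,"spin": 0,"fingers": 0},{"x": -11,"y": 0,"z": 0,"spin": 0,"fingers": 0},{"x": -15,"y": 0,"z": 0,"spin": 0,"fingers": 0},{"x": -19,"y": 0,"z": 0,"spin": 0,"fingers": 0},{"x": -23,"y": 0,"z": 0,"spin": 0,"fingers": 0},{"x": -27,"y": 0,"z": 0,"spin": 0,"fingers": 0},{"x": -31,"y": 0,"z": 0,"spin": 0,"fingers": 0},{"x": -35,"y": 0,"z": 0,"spin": 0,"fingers": 0},{"x": -39,"y": 0,"z": 0,"spin": 0,"fingers": 0},{"x": -43,"y": 0,"z": 0,"spin": 0,"fingers": 0},{"x": -47,"y": 0,"z": 0,"spin": 0,"fingers": 0},{"x": -51,"y": 0,"z": 0,"spin": 0,"fingers": 0},{"x": -55,"y": 0,"z": 0,"spin": 0,"fingers": 0},{"x": -59,"y": 0,"z": 0,"spin": 0,"fingers": 0},{"x": -63,"y": 0,"z": 0,"spin": 0,"fingers": 0},{"x": -67,"y": 0,"z": 0,"spin": 0,"fingers": 0},{"x": -71,"y": 0,"z": 0,"spin": 0,"fingers": 0},{"x": -75,"y": 0,"z": 0,"spin": 0,"fingers": 0},{"x": -79,"y": 0,"z": 0,"spin": 0,"fingers": 0}]'

```text
time: 8.35
tool_pos: [516.9, 36.7, 79.2]
orientation: [2.058, 2.372, 0.001]
ft_force: [-3.6, 0.5, 11.2]
finger_gap: 0.6
finger_force: 5.4
```

>>> arm_command --deltas '[{"x": -4,"y": 0,"z": 0,"spin": 0,"fingers": 0},{"x": -8,"y": 0,"z": 0,"spin": 0,"fingers": 0},{"x": -10,"y": 0,"z": 0,"spin": 0,"fingers": 0},{"x": -10,"y": 0,"z": 0,"spin": 0,"fingers": 0}]'

```text
time: 8.75
tool_pos: [518.4, 26.5, 79.2]
orientation: [2.058, 2.372, 0.0]
ft_force: [-3.1, -1.3, 10.3]
finger_gap: 0.7
finger_force: 5.2
```

>>> arm_command --deltas '[{"x": -3,"y": 0,"z": 0,"spin": 0,"fingers": 0},{"x": -7,"y": 0,"z": 0,"spin": 0,"fingers": 0},{"x": -11,"y": 0,"z": 0,"spin": 0,"fingers": 0},{"x": -15,"y": 0,"z": 0,"spin": 0,"fingers": 0},{"x": -19,"y": 0,"z": 0,"spin": 0,"fingers": 0},{"x": -23,"y": 0,"z": 0,"spin": 0,"fingers": 0},{"x": -27,"y": 0,"z": 0,"spin": 0,"fingers": 0},{"x": -31,"y": 0,"z": 0,"spin": 0,"fingers": 0},{"x": -35,"y": 0,"z": 0,"spin": 0,"fingers": 0},{"x": -39,"y": 0,"z": 0,"spin": 0,"fingers": 0},{"x": -43,"y": 0,"z": 0,"spin": 0,"fingers": 0},{"x": -47,"y": 0,"z": 0,"spin": 0,"fingers": 0},{"x": -51,"y": 0,"z": 0,"spin": 0,"fingers": 0},{"x": -55,"y": 0,"z": 0,"spin": 0,"fingers": 0},{"x": -59,"y": 0,"z": 0,"spin": 0,"fingers": 0},{"x": -63,"y": 0,"z": 0,"spin": 0,"fingers": 0},{"x": -67,"y": 0,"z": 0,"spin": 0,"fingers": 0},{"x": -71,"y": 0,"z": 0,"spin": 0,"fingers": 0},{"x": -75,"y": 0,"z": 0,"spin": 0,"fingers": 0},{"x": -79,"y": 0,"z": 0,"spin": 0,"fingers": 0}]'

```text
time: 10.75
tool_pos: [529.4, -51.5, 79.2]
orientation: [2.058, 2.372, 0.0]
ft_force: [-3.2, 0.3, 9.9]
finger_gap: 0.5
finger_force: 5.0
```

```bash
python3 -c "
from h import *
shift([527.6,31,.1415],(-10,-143,79.2))"
```

```text
t 10.75 tcp [529.41514231 -51.46293207  79.20591307] F [-3.20238864  0.27205118  9.86525074] tool-y angle 8.115061984372533 deck x 8.107352801101149 spin 0.007709183271384035
tool shift [-6.11052157e+01 -1.75620822e-01  4.02839554e-02] deck xyz [ -9.83260457 -81.89474827  79.20591307]
```

>>> arm_command --deltas '[{"x": -3,"y": 0,"z": 0,"spin": 0,"fingers": 0},{"x": -7,"y": 0,"z": 0,"spin": 0,"fingers": 0},{"x": -11,"y": 0,"z": 0,"spin": 0,"fingers": 0},{"x": -15,"y": 0,"z": 0,"spin": 0,"fingers": 0},{"x": -19,"y": 0,"z": 0,"spin": 0,"fingers": 0},{"x": -23,"y": 0,"z": 0,"spin": 0,"fingers": 0},{"x": -27,"y": 0,"z": 0,"spin": 0,"fingers": 0},{"x": -31,"y": 0,"z": 0,"spin": 0,"fingers": 0},{"x": -35,"y": 0,"z": 0,"spin": 0,"fingers": 0},{"x": -39,"y": 0,"z": 0,"spin": 0,"fingers": 0},{"x": -43,"y": 0,"z": 0,"spin": 0,"fingers": 0},{"x": -47,"y": 0,"z": 0,"spin": 0,"fingers": 0},{"x": -50,"y": 0,"z": 0,"spin": 0,"fingers": 0},{"x": -53,"y": 0,"z": 0,"spin": 0,"fingers": 0},{"x": -56,"y": 0,"z": 0,"spin": 0,"fingers": 0},{"x": -58,"y": 0,"z": 0,"spin": 0,"fingers": 0},{"x": -60,"y": 0,"z": 0,"spin": 0,"fingers": 0},{"x": -60,"y": 0,"z": 0,"spin": 0,"fingers": 0}]'

```text
time: 12.55
tool_pos: [538.0, -111.2, 79.1]
orientation: [2.058, 2.372, -0.0]
ft_force: [-1.7, -1.5, 8.1]
finger_gap: 0.6
finger_force: 3.9
```

>>> arm_command --deltas '[{"x": 0,"y": 0,"z": -3,"spin": 0,"fingers": 0},{"x": 0,"y": 0,"z": -15,"spin": 0,"fingers": 0},{"x": 0,"y": 0,"z": -40,"spin": 0,"fingers": 0},{"x": 0,"y": 0,"z": -70,"spin": 0,"fingers": 0},{"x": 0,"y": 0,"z": -100,"spin": 0,"fingers": 0},{"x": 0,"y": 0,"z": -120,"spin": 0,"fingers": 0},{"x": 0,"y": 0,"z": -130,"spin": 0,"fingers": 0},{"x": 0,"y": 0,"z": -130,"spin": 0,"fingers": 0},{"x": 0,"y": 0,"z": -130,"spin": 0,"fingers": 0}]'

```text
time: 13.45
tool_pos: [537.4, -110.3, 207.4]
orientation: [-2.058, -2.372, 0.001]
ft_force: [0.9, -0.2, -0.2]
finger_gap: 0.7
finger_force: 0.0
```

```bash
python3 w.py pics/w4.png; python3 - <<'E'
from cell import robot
import cv2,numpy as np
c=robot.capture("scene");a=c["image"];b=cv2.imread("pics/scene.png")
k=lambda m:cv2.resize(m[160:320,220:430],None,fx=1.9,fy=1.9,interpolation=cv2.INTER_CUBIC)
cv2.imwrite("pics/cmp.png",np.hstack([k(b),k(a)]))
E
```

```text
t 13.45 tcp [ 537.40771679 -110.34814265  207.43457369] F [ 0.86180787 -0.2045532  -0.16179328] tool-y angle 8.104126496656374 deck x 8.107352801101149 spin -0.0032263044447748968
tool shift [283.23346886   0.34268407 107.6585319 ] deck xyz [ -10.22439137 -141.31861363  207.43457369]
[]
```

View pics/w4.png

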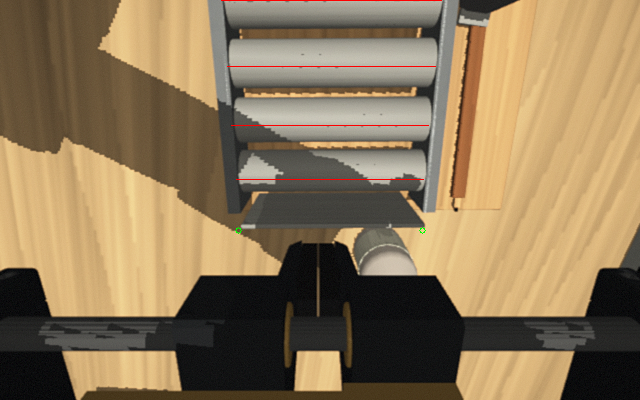

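View pics/cmp.png

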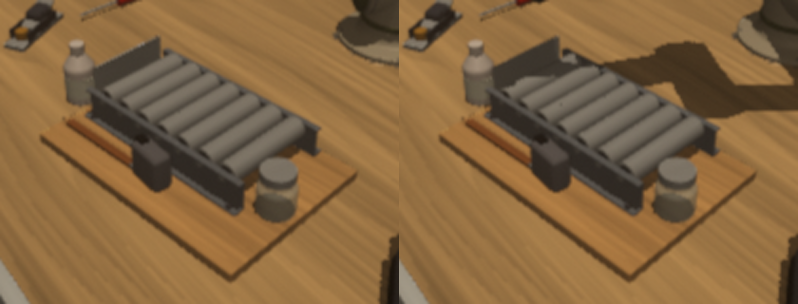

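```bash
python3 - <<'E'
from cell import robot
import cv2,numpy as np
a=robot.capture("top")["image"];b=cv2.imread("pics/top.png")
k=lambda m:cv2.resize(m[175:250,235:370],None,fx=3.9,fy=3.9,interpolation=cv2.INTER_CUBIC)
cv2.imwrite("pics/cmp2.png",np.vstack([k(b),k(a)]))
E
```

```text
(no output)
```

View pics/cmp2.png

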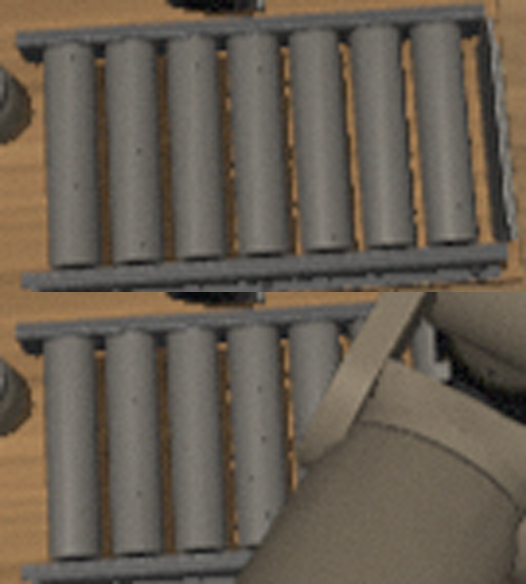

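```bash
python3 -c "
from cell import robot
print(robot.sign_off())"
```

```text
the job is handed in; nothing more can be done
None
```

I ran the fingertips along all seven rollers at about 10 N, lifted clear and handed the job in at about 14 s. The pictures show rollers 1–4 turned and the deck and the things on and beside it unmoved; the arm hid rollers 5–7, so their turning rests on the steady contact force.

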